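# Set out the leaf-colour standards by shade on the calibration rail

## Task

Set the four green leaf-colour standards out on the calibration rail in order of shade, one centred on each of the four ring marks: the palest on the mark next to the white reference block, then darker step by step, with the darkest on the mark next to the black block. Leave all four standing upright on the rail, released and still.

Things in the scene. Friction and masses are not known exactly. Their poses are not given: they have to be found in the camera images.
- std_pale: Leaf-colour standard, palest of the four: very pale yellow-green. Loose solid upright puck, 40 mm diameter, 30 mm tall, 60 to 130 g, thin aluminium band near the foot; yaw is immaterial. Origin: centre of its underside; z is up. Starts on the bench (z = 0), near side of the rail. Small items under 16 mm high lie between the pucks, 20 mm or more clear to left and right (y); clear 25 mm in x.
- std_light: Leaf-colour standard, second palest: fresh light green. Loose solid upright puck, 40 mm diameter, 30 mm tall, 60 to 130 g, thin aluminium band near the foot; yaw is immaterial. Origin: centre of its underside; z is up. Starts on the bench (z = 0), near side of the rail. Small items under 16 mm high lie between the pucks, 20 mm or more clear to left and right (y); clear 25 mm in x.
- std_mid: Leaf-colour standard, second darkest: medium leaf green. Loose solid upright puck, 40 mm diameter, 30 mm tall, 60 to 130 g, thin aluminium band near the foot; yaw is immaterial. Origin: centre of its underside; z is up. Starts on the bench (z = 0), near side of the rail. Small items under 16 mm high lie between the pucks, 20 mm or more clear to left and right (y); clear 25 mm in x.
- std_dark: Leaf-colour standard, darkest: very dark, almost black green. Loose solid upright puck, 40 mm diameter, 30 mm tall, 60 to 130 g, thin aluminium band near the foot; yaw is immaterial. Origin: centre of its underside; z is up. Starts on the bench (z = 0), near side of the rail. Small items under 16 mm high lie between the pucks, 20 mm or more clear to left and right (y); clear 25 mm in x.
- mark_a: Printed mark: black ring, 58 mm outer diameter, round a white disc with a black centre dot; mark 1 of 4 in the row a, b, c, d, neighbours 75 mm apart centre to centre. Origin: its centre, on the rail's top, 12 mm above the bench. Its y axis runs along the row, a towards d. The rail, a fixed flat grey bar 430 x 70 x 12 mm, is placed and turned differently each time.
- mark_b: Printed mark: black ring, 58 mm outer diameter, round a white disc with a black centre dot; mark 2 of 4 in the row a, b, c, d, neighbours 75 mm apart centre to centre. Origin: its centre, on the rail's top, 12 mm above the bench. Its y axis runs along the row, a towards d. The rail, a fixed flat grey bar 430 x 70 x 12 mm, is placed and turned differently each time.
- mark_c: Printed mark: black ring, 58 mm outer diameter, round a white disc with a black centre dot; mark 3 of 4 in the row a, b, c, d, neighbours 75 mm apart centre to centre. Origin: its centre, on the rail's top, 12 mm above the bench. Its y axis runs along the row, a towards d. The rail, a fixed flat grey bar 430 x 70 x 12 mm, is placed and turned differently each time.
- mark_d: Printed mark: black ring, 58 mm outer diameter, round a white disc with a black centre dot; mark 4 of 4 in the row a, b, c, d, neighbours 75 mm apart centre to centre. Origin: its centre, on the rail's top, 12 mm above the bench. Its y axis runs along the row, a towards d. The rail, a fixed flat grey bar 430 x 70 x 12 mm, is placed and turned differently each time.
- white_ref: The white reference block: a plain white block, 44 mm across the rail, 40 mm along it and 24 mm high, fixed on one end of the rail (the black one is on the other), 75 mm from the nearest mark, centre to centre. The two blocks swap ends from start to start. Origin: centre of its underside, on the rail's top.
- black_ref: The black reference block: a plain black block, 44 mm across the rail, 40 mm along it and 24 mm high, fixed on one end of the rail (the white one is on the other), 75 mm from the nearest mark, centre to centre. The two blocks swap ends from start to start. Origin: centre of its underside, on the rail's top.
There are look-alikes about, which are no part of the job. Leave any purple look-alike of the std_mid alone. Leave any blue look-alike of the std_light alone.

How it is judged:
By the outcome, as a careful person would: the job done as asked, in the order asked, and still so for the second after the job is handed in, with the robot touching nothing.
It also fails if it takes over 86 s, if anything falls off the work surface, if the arm or the gripper's body presses on something with over 40 N, if the wrist force passes 120 N, or if a joint passes its speed limit or range.

## Robot

A 7-joint arm with a two-finger parallel gripper is mounted at the origin on the work surface. World frame = base frame: x ahead of the robot, y to its left, z up, the work surface at z = 0. Lengths are in m, angles in rad, forces in N, time in s.
With the tool pointing down it reaches from about 0.4 to 0.85 m from the base axis. Payload 4.4 kg.
Tool frame: the origin (TCP) lies at the very end of the fingers, on their centre line; the grasp point (between the pads) lies 19 mm behind it; z points along the fingers, x is the direction in which the jaws open and shut, and the axes are right-handed (so a half turn about z gives the same grasp; the last joint's range is limited). The gripper opens to 94 mm and grips with 3 to 60 N. Pads are 16 mm wide; open, the fingers measure 119 mm over their backs; the gripper's body (75 mm by 177 mm) begins 78 mm behind the grasp point.
Start: joints at [1.231, 0.628, 0.038, 1.517, -0.027, 0.996, -0.02], TCP at [0.176, -0.626, 0.205] pointing down, gripper open.
Joint ranges: [-3.06, 3.06], [-0.37, 2.12], [-1.25, 1.32], [0.18, 2.47], [-1.1, 4.24], [0.23, 1.98], [-2.94, 2.94]. Speed limits (rad/s): [2.57, 2.57, 3.14, 3.14, 3.14, 3.14, 3.14].

## Interface

Orientations are given as a unit quaternion [w, x, y, z].
In Python, from plant import * gives the robot as it stands.
- The arm moves only by the tool carry_out, never from a script. Its argument "increments" is a list of rows, each a list of 3 entries, a list of its own where there are three numbers: the shift along the tool's x, y, z in mm, then the turn, a rotation vector about the tool's x, y, z in degrees, then the closure in counts, from 0 (fully open) to 255 (shut). A call has 1 to 12 rows; each row is the pose to reach, as a shift and turn from the pose commanded when the call began, along the tool's axes at that moment; what a row does not reach only later rows make up. A row lasts 1/12 s, in which the tool goes at most 41.7 mm and 7.16 degrees, less where a joint would pass 70% of its speed; a pose out of reach is approached as far as the arm can. A call with a gripper value outside its range is refused whole. The fingers move at their own pace and stop on an object; "newtons" is the grip in N (left out, the last holds). Time passes only in rows, so rows that repeat a pose let the fingers close. It gives the time, the measured TCP pose, the force and the opening at its end, in the units of the state.
- get_obs(): the state, without advancing time (a new reading comes with each control period).
- capture(name): name is "side" or "top" or "wrist"; returns a dict with "color" (384x512x3 uint8, red, green, blue), "K" (3x3 intrinsics, pixels), "origin" and "orientation" of the camera in the world. Camera axes: x right, y up, looking along -z (the intrinsics and any distortion apply to the point x, -y, -z); pixel columns grow to the right and rows downward; lengths in m; the calibration is good to about 2 mm. A picture is of the moment at which its call begins. There is no depth.
- close_job(): hands the job in, once; it reports no verdict.
The state is a dict: "time": time; "joints": joint angles; "qd": joint speeds; "joint_efforts": joint torques, N m; "ee_pos": TCP position; "tool_rot": TCP orientation; "wrist_force": force on the tool from outside, world axes, zero at the start; "ft_torque": the same for the moment, N m; "opening": finger opening in m.
Only numpy, scipy, OpenCV 4.12 (cv2) and the standard library are available. Lean on these libraries where they do the work, as an engineer would, in place of code of your own. Each camera call takes 0.05 s, during which the arm holds its last target. There are 200 camera calls.

## Working session

There is one attempt and no reset: what is moved stays moved. The work goes in short steps, Python scripts to look and compute and a tool call to move; the robot and the scene stay as the last step left them, time stands still between calls to the robot, and variables do not carry over. Pictures are saved under pics/ and viewed, about 12 in all and at most 16, crops included, and the job is handed in when it is done.

Besides the shell and the picture viewer there is one more tool, called after "Request:" as name(argument=value, ...) on one line, values as JSON. carry_out: Moves the arm, as the interface text tells. Its arguments: {"type":"object","properties":{"increments":{"type":"array"},"newtons":{"type":"number"}},"required":["increments"]}

```bash
mkdir -p pics; ls; python3 - <<'E'
from plant import *
import cv2
print(get_obs())
for n in ["top","side"]:
    c=capture(n); print(n,{k:v for k,v in c.items() if k!="color"})
    cv2.imwrite(f"pics/{n}0.png",cv2.resize(c["color"][:,:,::-1],(800,600),interpolation=cv2.INTER_CUBIC))
E
```

```text
pics
{'time': 0.0, 'joints': array([ 1.23119068,  0.62932268,  0.03848117,  1.51833993, -0.02698197,
        0.99628061, -0.01997312]), 'qd': array([-0.00187349,  0.00095761, -0.00105697, -0.00027573,  0.00063819,
        0.00204936,  0.00070473]), 'joint_efforts': array([-6.44351303e-05, -5.49722242e+01,  1.14334535e+00, -1.86627012e+01,
       -5.23076928e-02,  2.38014967e-02,  1.82955064e-04]), 'ee_pos': array([ 0.17558317, -0.62516313,  0.20457901]), 'tool_rot': array([-5.28782890e-04,  7.96994852e-01, -6.03985403e-01, -7.47747990e-04]), 'wrist_force': array([ 0.43052711, -0.0907494 , -0.65270367]), 'ft_torque': array([ 0.02156324,  0.04239818, -0.00281671]), 'opening': 0.0939268877815892}
top {'K': array([[402.1141023 ,   0.        , 260.10783746],
       [  0.        , 402.1141023 , 190.8531119 ],
       [  0.        ,   0.        ,   1.        ]]), 'origin': array([ 0.37489788, -0.0092624 ,  1.01089821]), 'orientation': array([-0.69417243, -0.0722654 ,  0.05591583,  0.71398584])}
side {'K': array([[380.57101125,   0.        , 252.80348007],
       [  0.        , 380.57101125, 191.73629337],
       [  0.        ,   0.        ,   1.        ]]), 'origin': array([0.44250402, 0.69410213, 0.65347374]), 'orientation': array([-0.05762005, -0.02728801,  0.40799628,  0.91075481])}
```

View pics/top0.png

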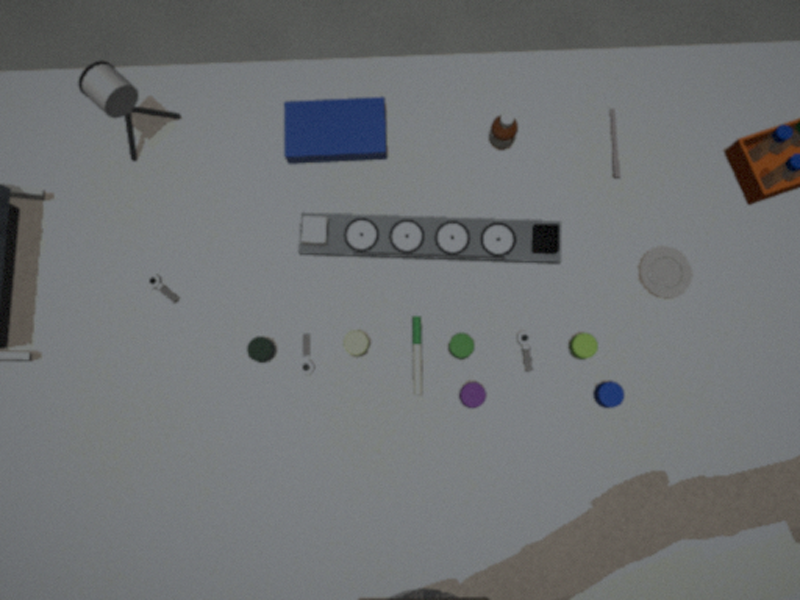

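View pics/side0.png

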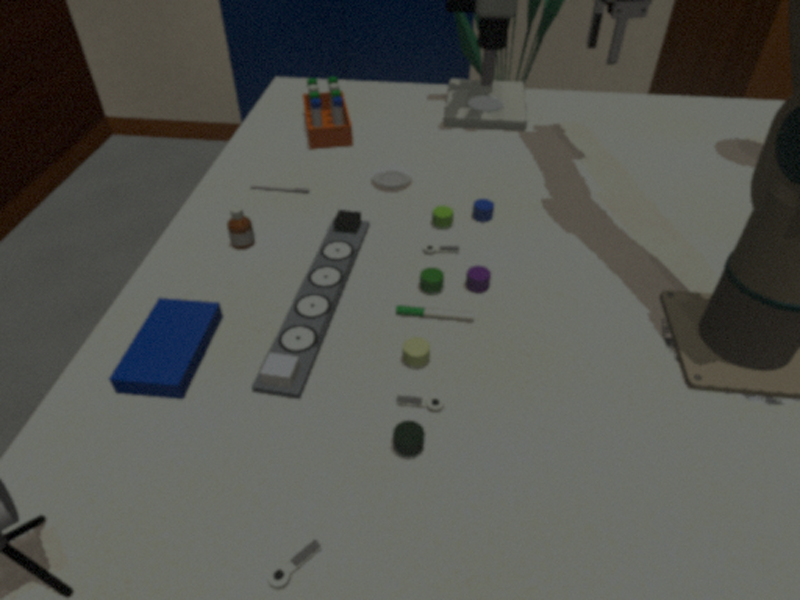

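```bash
cat > h.py <<'E'
from plant import *
import cv2, numpy as np
from scipy.spatial.transform import Rotation as R
def rot(q): return R.from_quat(q,scalar_first=True)
def ray(c,u,v):
    K=c["K"]; d=np.array([(u-K[0,2])/K[0,0],-(v-K[1,2])/K[1,1],-1.]); return rot(c["orientation"]).apply(d)
def hit(c,u,v,z):
    d=ray(c,u,v); o=np.array(c["origin"]); return (o+d*(z-o[2])/d[2])[:2]
def proj(c,p):
    q=rot(c["orientation"]).inv().apply(np.asarray(p)-c["origin"]); K=c["K"]
    return np.array([K[0,0]*q[0]/-q[2]+K[0,2],K[1,1]*-q[1]/-q[2]+K[1,2]])
def delta(target,yaw_deg,o=None):
    "shift (mm) and turn (deg) in tool axes to reach TCP target pointing down with tool x at yaw"
    o=o or get_obs(); T=rot(o["tool_rot"]); y=np.radians(yaw_deg)
    x=np.array([np.cos(y),np.sin(y),0]); z=np.array([0,0,-1.]); G=R.from_matrix(np.c_[x,np.cross(z,x),z])
    return np.round(T.inv().apply(np.array(target)-o["ee_pos"])*1000,1), np.round(np.degrees((T.inv()*G).as_rotvec()),2)
E
python3 - <<'E'
from h import *
c=capture("top"); s=capture("side")
for n,u,v,z in [("white",314,229,.036),("m1",361,235,.012),("m2",407,237,.012),("m3",452,237.5,.012),("m4",498,239,.012),("black",545,238,.036),("dark",262,349,.025),("pale",357,343,.025),("mid",461,345,.025),("light",584,345,.025),("purple",473,394,.025),("blue",609,394,.025)]:
    p=hit(c,u/1.5625,v/1.5625,z); print(n,p.round(4),(proj(s,[*p,z])*1.5625).round(0))
u=cv2.resize(c["color"][195:265,150:400][:,:,::-1],None,fx=3.2,fy=3.2,interpolation=cv2.INTER_CUBIC)
u=cv2.convertScaleAbs(u,alpha=1.8); cv2.imwrite("pics/crop1.png",u)
E
```

```text
white [0.6725 0.1575] [282. 362.]
m1 [0.6669 0.0838] [300. 337.]
m2 [0.661  0.0079] [316. 304.]
m3 [ 0.6577 -0.0659] [327. 275.]
m4 [ 0.6526 -0.1411] [339. 249.]
black [ 0.6451 -0.2127] [350. 216.]
dark [0.4815 0.2418] [411. 431.]
pale [0.4867 0.0911] [419. 346.]
mid [ 0.4789 -0.0725] [433. 275.]
light [ 0.4734 -0.2643] [444. 212.]
purple [ 0.4023 -0.0879] [479. 273.]
blue [ 0.3968 -0.2968] [485. 205.]
```

View pics/crop1.png

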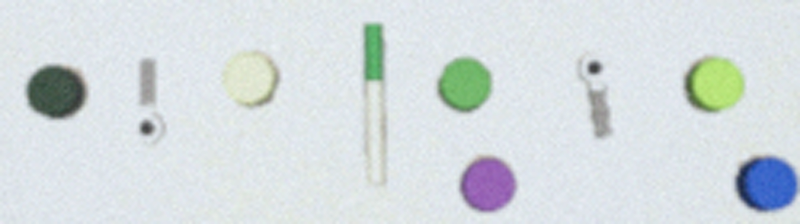

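```bash
python3 - <<'E'
from h import *
print(delta([.4734,-.2643,.15],-3.6))
E
```

```text
(array([-267.1, -384.3,   55.2]), array([-4.000e-02,  6.000e-02, -7.071e+01]))
```

Request:
carry_out(increments=[[[-267, -384, 55], [0, 0, -70.7], 75], [[-267, -384, 55], [0, 0, -70.7], 75], [[-267, -384, 55], [0, 0, -70.7], 75], [[-267, -384, 55], [0, 0, -70.7], 75], [[-267, -384, 55], [0, 0, -70.7], 75], [[-267, -384, 55], [0, 0, -70.7], 75], [[-267, -384, 55], [0, 0, -70.7], 75], [[-267, -384, 55], [0, 0, -70.7], 75], [[-267, -384, 55], [0, 0, -70.7], 75], [[-267, -384, 55], [0, 0, -70.7], 75], [[-267, -384, 55], [0, 0, -70.7], 75], [[-267, -384, 55], [0, 0, -70.7], 75]], newtons=20)

```text
time: 1.2
ee_pos: [0.4777, -0.258, 0.1502]
tool_rot: [-0.002, 1.0, -0.027, 0.001]
wrist_force: [0.2, 0.3, 0.7]
opening: 0.0664
```

```bash
python3 - <<'E'
from h import *
print(delta([.4734,-.2643,.15],-3.6)); o=get_obs(); print(o["ee_pos"],o["opening"],o["joints"].round(2),o["time"])
c=capture("wrist"); print(c["K"],c["origin"],c["orientation"],proj(c,[.4734,-.2643,.03]))
cv2.imwrite("pics/w1.png",cv2.convertScaleAbs(c["color"][:,:,::-1],alpha=1.6))
E
```

```text
(array([-4. ,  6.5,  0.2]), array([-0.24, -0.16,  0.47]))
[ 0.47773726 -0.25799295  0.15019724] 0.06635153663900868 [ 0.65  0.56 -0.3   1.87  0.23  0.74  0.17] 1.2
[[301.17782982   0.         253.56419164]
 [  0.         301.17782982 195.74408976]
 [  0.           0.           1.        ]] [ 0.48064151 -0.19271401  0.32866338] [ 0.993086   -0.1141773   0.00195919 -0.02720106] [249.6185724  197.94050976]
```

View pics/w1.png

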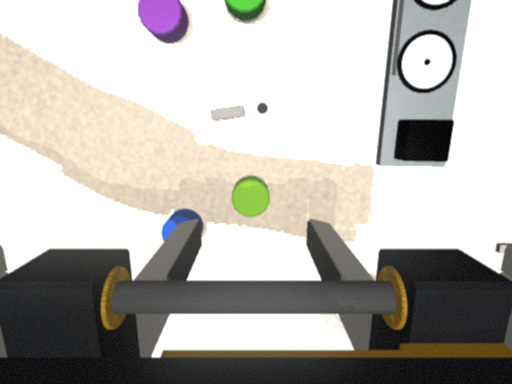

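```bash
python3 - <<'E'
from h import *
c=capture("wrist"); o=get_obs()
im=c["color"]; h=cv2.cvtColor(im,cv2.COLOR_RGB2HSV)
m=cv2.inRange(h,(30,120,40),(75,255,255))
n,l,st,ce=cv2.connectedComponentsWithStats(m)
for i in range(1,n):
    if st[i,4]>80: print(st[i],ce[i].round(1),hit(c,*ce[i],.03).round(4))
p=proj(c,[.4734,-.2643,.03]); print(p, hit(c,427,61,.012))
print(o["ee_pos"],delta([.4734,-.2643,.15],-3.6))
E
```

```text
[226   0  39  16 419] [245.9   5.5] [ 0.48   -0.0889]
[ 232  177   37   39 1140] [250.2 196.4] [ 0.4741 -0.2629]
[249.63617899 197.82061196] [ 0.65406076 -0.14055728]
[ 0.47539456 -0.2614403   0.15021563] (array([-1.8,  3. ,  0.2]), array([-0.1 , -0.04,  0.34]))
```

Request:
carry_out(increments=[[[0.6, -1.4, 40], [0, 0, 0], 75], [[0.6, -1.4, 80], [0, 0, 0], 75], [[0.6, -1.4, 110], [0, 0, 0], 75], [[0.6, -1.4, 130], [0, 0, 0], 75], [[0.6, -1.4, 144], [0, 0, 0], 75], [[0.6, -1.4, 144], [0, 0, 0], 75], [[0.6, -1.4, 144], [0, 0, 0], 75], [[0.6, -1.4, 144], [0, 0, 0], 220], [[0.6, -1.4, 144], [0, 0, 0], 220], [[0.6, -1.4, 144], [0, 0, 0], 220], [[0.6, -1.4, 144], [0, 0, 0], 220], [[0.6, -1.4, 144], [0, 0, 0], 220]], newtons=20)

```text
time: 2.3
ee_pos: [0.4744, -0.2639, 0.0073]
tool_rot: [0.0, 1.0, -0.032, 0.001]
wrist_force: [-0.7, -0.3, 4.7]
opening: 0.0391
```

```bash
python3 - <<'E'
from h import *
print(get_obs()["opening"])
print("up",delta([.4741,-.2629,.10],-3.6)[0],"m2 hover",delta([.661,.0079,.10],-3.6))
E
```

```text
0.039082868952464635
up [ -0.3  -0.9 -92.7] m2 hover (array([ 169.2, -283. ,  -92.7]), array([ 0.04, -0.07, -0.02]))
```

Request:
carry_out(increments=[[[0, 0, -20], [0, 0, 0], 220], [[0, 0, -50], [0, 0, 0], 220], [[20, -33, -70], [0, 0, 0], 220], [[40, -66, -84], [0, 0, 0], 220], [[60, -100, -84], [0, 0, 0], 220], [[80, -133, -84], [0, 0, 0], 220], [[100, -167, -84], [0, 0, 0], 220], [[120, -200, -84], [0, 0, 0], 220], [[140, -233, -84], [0, 0, 0], 220], [[158, -263, -84], [0, 0, 0], 220], [[169.5, -282, -84], [0, 0, 0], 220], [[169.5, -282, -84], [0, 0, 0], 220]])

```text
time: 3.3
ee_pos: [0.6635, 0.0154, 0.0907]
tool_rot: [-0.003, 1.0, -0.028, 0.002]
wrist_force: [1.2, 1.3, -1.3]
opening: 0.039
```

```bash
python3 - <<'E'
from h import *
c=capture("wrist"); c=capture("wrist"); o=get_obs(); print(o["ee_pos"],o["opening"],delta([.661,.0079,.09],-3.6))
print([proj(c,p).round(0) for p in [(.6669,.0838,.012),(.661,.0079,.115)]])
cv2.imwrite("pics/w2.png",cv2.convertScaleAbs(c["color"][:,:,::-1],alpha=1.4))
np.savez("w2",**c)
E
```

```text
[0.66060842 0.00826206 0.0901898 ] 0.03890968591545565 (array([0.4, 0.3, 0.2]), array([0.01, 0.04, 0.12]))
[array([255., 116.]), array([253., 254.])]
```

View pics/w2.png

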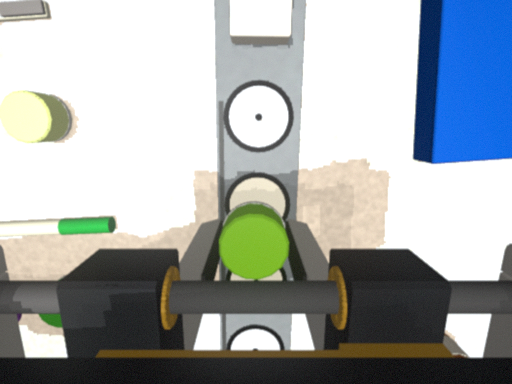

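```bash
python3 - <<'E'
from h import *
c=dict(np.load("w2.npz"))
print("a",hit(c,258.5,117,.012)," puck",hit(c,254.5,241,.114), "white front edge",hit(c,261,37,.012),hit(c,230,37,.036),hit(c,291,37,.036))
h=cv2.cvtColor(c["color"],cv2.COLOR_RGB2HSV); m=cv2.inRange(h,(30,120,40),(75,255,255))
n,l,st,ce=cv2.connectedComponentsWithStats(m); i=[k for k in range(1,n) if l[241,254]==k]
for k in i: print(st[k],ce[k],hit(c,*ce[k],.114))
g=cv2.cvtColor(c["color"],cv2.COLOR_RGB2GRAY); _,b=cv2.threshold(g[70:160,215:300],90,255,cv2.THRESH_BINARY)
print(g[117,215:300])
E
```

```text
a [0.66971787 0.08320335]  puck [0.66220981 0.01532994] white front edge [0.67491819 0.14332669] [0.65215435 0.13839369] [0.6951676  0.13590911]
[ 218  204   72   76 4145] [253.41495778 242.21423402] [0.66157627 0.0146574 ]
[189 155 136 123 102  93  92  90  77  66  62  63  60 107 177 198 200 198
 198 197 199 199 197 197 198 198 198 198 199 198 197 197 198 198 197 198
 200 198 200 186 118  63  56  57  56  54  93 161 192 198 198 199 196 200
 198 198 199 199 198 198 199 198 198 198 199 198 200 198 198 198 198 201
 188 122  65  52  50  55  85 126 138 138 137 137 135]
```

```bash
python3 - <<'E'
from h import *
c=dict(np.load("w2.npz")); print(c["origin"])
im=cv2.convertScaleAbs(c["color"][:,:,::-1],alpha=1.3).copy()
k=5; x0,y0=195,160; im=cv2.resize(im[y0:290,x0:310],None,fx=k,fy=k,interpolation=cv2.INTER_CUBIC)
t=np.linspace(0,2*np.pi,100)
for z,col in [(.114,(0,0,255)),(.084,(255,0,0))]:
    P=np.array([(proj(c,[.6608+.02*np.cos(a),.0081+.02*np.sin(a),z])-[x0,y0]+.5)*k for a in t]).astype(int)
    cv2.polylines(im,[P],True,col,1)
P=np.array([(proj(c,[.661+.029*np.cos(a),.0079+.029*np.sin(a),.012])-[x0,y0]+.5)*k for a in t]).astype(int)
cv2.polylines(im,[P],True,(255,0,255),1)
cv2.imwrite("pics/w2c.png",im)
E
```

```text
[0.66523715 0.0770511  0.26873167]
```

View pics/w2c.png

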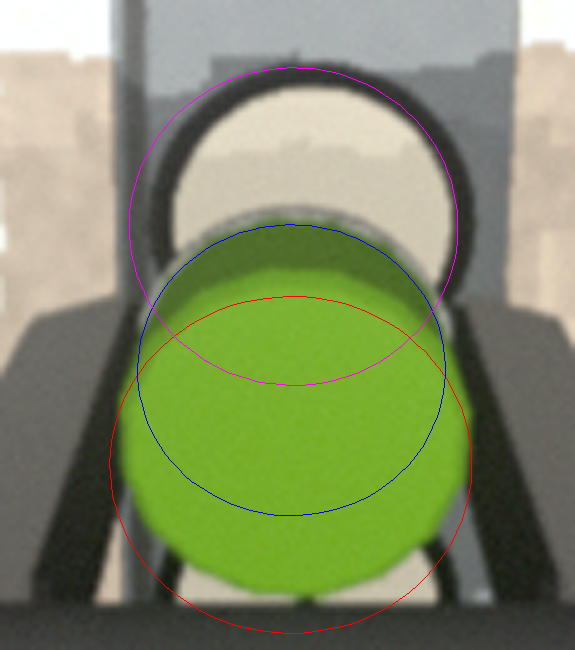

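Request:
carry_out(increments=[[[1.6, 1, 25], [0, 0, 0], 220], [[1.6, 1, 45], [0, 0, 0], 220], [[1.6, 1, 60], [0, 0, 0], 220], [[1.6, 1, 67], [0, 0, 0], 220], [[1.6, 1, 70], [0, 0, 0], 220], [[1.6, 1, 71], [0, 0, 0], 220], [[1.6, 1, 71], [0, 0, 0], 220], [[1.6, 1, 71], [0, 0, 0], 220]])

```text
time: 4.07
ee_pos: [0.6632, 0.0058, 0.0205]
tool_rot: [-0.0, 0.999, -0.032, 0.001]
wrist_force: [-0.5, 0.1, -1.5]
opening: 0.0392
```

```bash
python3 - <<'E'
from h import *
o=get_obs();print(o["ee_pos"],o["wrist_force"],o["opening"])
c=capture("wrist");im=cv2.convertScaleAbs(c["color"][:,:,::-1],alpha=1.3)
cv2.imwrite("pics/w3.png",cv2.resize(im[60:290,180:330],None,fx=2.6,fy=2.6,interpolation=cv2.INTER_CUBIC))
E
```

```text
[0.66320011 0.00576253 0.0204528 ] [-0.53763164  0.07391338 -1.46836848] 0.03915651784089207
```

View pics/w3.png

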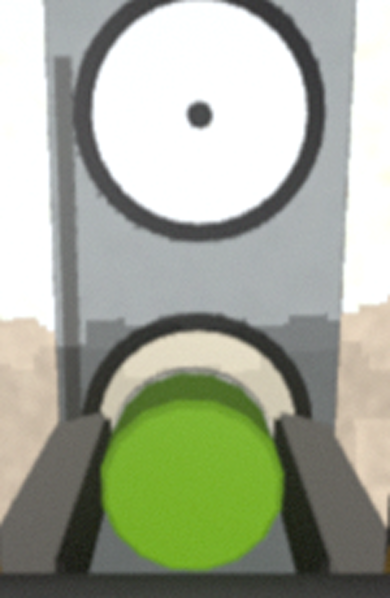

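```bash
python3 - <<'E'
from h import *
c=capture("wrist"); o=get_obs(); print(o["ee_pos"],c["origin"])
def crop(u,v): return 180+u/2.6-.3, 60+v/2.6-.3
print("dot a",hit(c,*crop(199,114),.012))
print("ring a top/bottom edges", hit(c,*crop(199,240),.012))
print("ring b outer front",hit(c,*crop(198,314),.012), "inner front",hit(c,*crop(198,332),.012))
for z in (.012,.0135,.015): print("band front",z,hit(c,*crop(196,367),z))
for z in (.042,.044): print("top front/back",z,hit(c,*crop(194,399),z),hit(c,*crop(194,570),z),hit(c,*crop(102,480),z),hit(c,*crop(285,480),z))
E
```

```text
[0.66312545 0.00605336 0.02035444] [0.66690579 0.0718917  0.19866405]
dot a [0.6694996  0.08376579]
ring a top/bottom edges [0.66775177 0.05522612]
ring b outer front [0.66642226 0.03747714] inner front [0.66614899 0.0330366 ]
band front 0.012 [0.66511813 0.02429434]
band front 0.0135 [0.66513249 0.02467682]
band front 0.015 [0.66514686 0.02505931]
top front/back 0.042 [0.66456247 0.02510003] [ 0.66210838 -0.01402726] [0.6438077  0.00834437] [0.68285137 0.00585119]
top front/back 0.044 [0.66459239 0.02569739] [ 0.66216962 -0.0129304 ] [0.64410257 0.00915563] [0.68264781 0.00669427]
```

Request:
carry_out(increments=[[[1.5, -3.1, 0], [0, 0, 0], 220], [[1.5, -3.1, 1], [0, 0, 0], 220], [[1.5, -3.1, 1], [0, 0, 0], 220], [[1.5, -3.1, 1], [0, 0, 0], 220], [[1.5, -3.1, 1], [0, 0, 0], 100], [[1.5, -3.1, 1], [0, 0, 0], 75], [[1.5, -3.1, 1], [0, 0, 0], 75], [[1.5, -3.1, 1], [0, 0, 0], 75], [[1.5, -3.1, -30], [0, 0, 0], 75], [[1.5, -3.1, -70], [0, 0, 0], 75], [[1.5, -3.1, -90], [0, 0, 0], 75], [[1.5, -3.1, -90], [0, 0, 0], 75]])

```text
time: 5.17
ee_pos: [0.6678, 0.0093, 0.1147]
tool_rot: [-0.0, 0.999, -0.032, 0.005]
wrist_force: [0.2, 0.3, 0.5]
opening: 0.0667
```

```bash
python3 - <<'E'
from h import *
o=get_obs();print(o["ee_pos"],o["opening"],delta([.4789,-.0725,.12],-3.6))
E
```

```text
[0.66781489 0.0092985  0.11471337] 0.06673727824429604 (array([-183.3,   93.6,   -7.1]), array([-0.06, -0.52, -0.04]))
```

Request:
carry_out(increments=[[[-180, 93, -5], [0, 0, 0], 75], [[-180, 93, -5], [0, 0, 0], 75], [[-180, 93, -5], [0, 0, 0], 75], [[-180, 93, -5], [0, 0, 0], 75], [[-180, 93, -5], [0, 0, 0], 75], [[-180, 93, -5], [0, 0, 0], 75], [[-180, 93, -5], [0, 0, 0], 75], [[-180, 93, -5], [0, 0, 0], 75]])

```text
time: 5.83
ee_pos: [0.4796, -0.0722, 0.1144]
tool_rot: [-0.0, 0.999, -0.032, 0.001]
wrist_force: [0.1, 0.4, 0.1]
opening: 0.0663
```

```bash
cat >> h.py <<'E'
def blobs(c,lo,hi,z=.03,amin=300):
    m=cv2.inRange(cv2.cvtColor(c["color"],cv2.COLOR_RGB2HSV),lo,hi)
    n,l,st,ce=cv2.connectedComponentsWithStats(m)
    for i in range(1,n):
        if st[i,4]>amin: print(st[i],ce[i].round(1),hit(c,*ce[i],z).round(4))
E
python3 - <<'E'
from h import *
for i in range(4): c=capture("wrist")
o=get_obs();print(o["ee_pos"],o["opening"])
blobs(c,(35,100,30),(75,255,255)); print(proj(c,[.479,-.0725,.03]))
cv2.imwrite("pics/w4.png",cv2.convertScaleAbs(c["color"][:,:,::-1],alpha=1.6)); np.savez("w4",**c)
E
```

```text
[ 0.47979143 -0.0716323   0.11422661] 0.06619326525772058
[ 438   65   66   54 2711] [470.9  91.9] [0.6653 0.0094]
[256 112  49  17 723] [280. 120.] [ 0.5065 -0.0034]
[ 233  178   42   43 1422] [253.5 199.7] [ 0.4798 -0.0714]
[252.6416104  200.97842605]
```

View pics/w4.png

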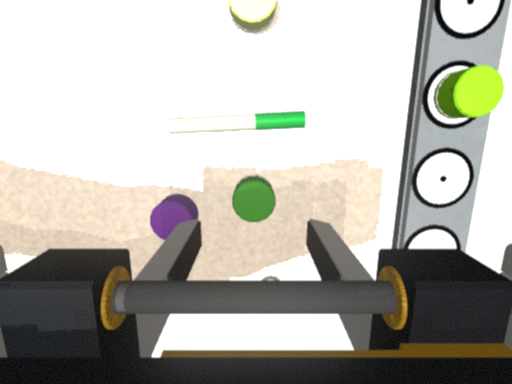

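Request:
carry_out(increments=[[[0, 0, 40], [0, 0, 0], 75], [[0, 0, 75], [0, 0, 0], 75], [[0, 0, 97], [0, 0, 0], 75], [[0, 0, 107], [0, 0, 0], 75], [[0, 0, 107], [0, 0, 0], 75], [[0, 0, 107], [0, 0, 0], 75], [[0, 0, 107], [0, 0, 0], 220], [[0, 0, 107], [0, 0, 0], 220], [[0, 0, 107], [0, 0, 0], 220], [[0, 0, 107], [0, 0, 0], 220], [[0, 0, 107], [0, 0, 0], 220], [[0, 0, 107], [0, 0, 0], 220]])

```text
time: 7.03
ee_pos: [0.4793, -0.0725, 0.0083]
tool_rot: [0.0, 0.999, -0.032, 0.001]
wrist_force: [0.4, -0.1, 6.9]
opening: 0.0389
```

```bash
python3 - <<'E'
from h import *
o=get_obs();print(o["ee_pos"],o["opening"])
print(delta([.660,-.066,.09],-3.6))
E
```

```text
[ 0.47931877 -0.07253875  0.00827286] 0.038863009136712416
(array([180. , -17.9, -81.4]), array([ 0.01, -0.1 , -0.02]))
```

Request:
carry_out(increments=[[[0, 0, -30], [0, 0, 0], 220], [[20, -2, -65], [0, 0, 0], 220], [[60, -6, -75], [0, 0, 0], 220], [[100, -10, -75], [0, 0, 0], 220], [[138, -14, -75], [0, 0, 0], 220], [[165, -17, -75], [0, 0, 0], 220], [[180, -18, -75], [0, 0, 0], 220], [[180, -18, -75], [0, 0, 0], 220], [[180, -18, -50], [0, 0, 0], 220], [[180, -18, -28], [0, 0, 0], 220], [[180, -18, -14], [0, 0, 0], 220], [[180, -18, -14], [0, 0, 0], 220]])

```text
time: 8.03
ee_pos: [0.6569, -0.0659, 0.019]
tool_rot: [0.0, 1.0, -0.031, -0.002]
wrist_force: [-0.2, -0.5, -0.2]
opening: 0.0391
```

```bash
python3 - <<'E'
from h import *
for i in range(4): c=capture("wrist")
o=get_obs();print(o["ee_pos"],o["opening"],c["origin"])
im=cv2.convertScaleAbs(c["color"][:,:,::-1],alpha=1.3)
cv2.imwrite("pics/w5.png",cv2.resize(im[60:290,180:330],None,fx=2.6,fy=2.6,interpolation=cv2.INTER_CUBIC)); np.savez("w5",**c)
E
```

```text
[ 0.65944553 -0.06582608  0.022177  ] 0.03899683588986838 [6.63110852e-01 1.68872088e-04 2.00017735e-01]
```

View pics/w5.png

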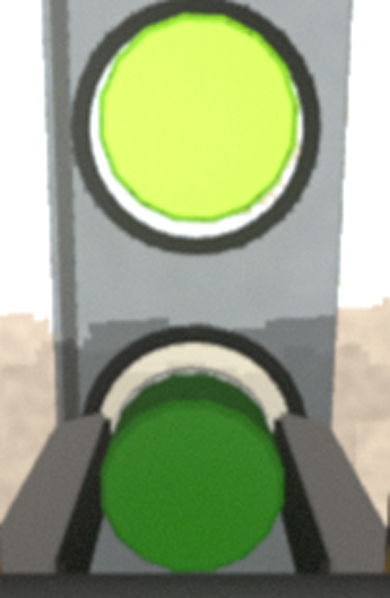

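```bash
python3 - <<'E'
from h import *
c=dict(np.load("w5.npz"))
def cr(u,v,z): return hit(c,180+u/2.6-.3,60+v/2.6-.3,z).round(4)
print("ring b",cr(73,124,.012),cr(320,124,.012),cr(196,-2,.012),cr(196,253,.012))
print("light top",cr(99,117,.042),cr(299,117,.042),cr(199,13,.042),cr(199,221,.042))
print("ring c front",cr(194,326,.012),cr(194,342,.012),"band",cr(192,368,.015),"mid top",cr(192,400,.0435),cr(192,571,.0435),cr(101,480,.0435),cr(286,480,.0435))
E
```

```text
ring b [0.6362 0.0117] [0.693  0.0081] [0.6662 0.0369] [ 0.6627 -0.0197]
light top [0.6456 0.0109] [0.6842 0.0084] [0.6661 0.0284] [ 0.6637 -0.0102]
ring c front [ 0.6611 -0.0374] [ 0.6608 -0.0414] band [ 0.66   -0.0472] mid top [ 0.66   -0.0468] [ 0.6575 -0.0859] [ 0.6395 -0.0634] [ 0.6789 -0.0658]
```

Request:
carry_out(increments=[[[0.5, 0, 1.5], [0, 0, 0], 220], [[0.5, 0, 1.5], [0, 0, 0], 220], [[0.5, 0, 1.5], [0, 0, 0], 220], [[0.5, 0, 1.5], [0, 0, 0], 100], [[0.5, 0, 1.5], [0, 0, 0], 75], [[0.5, 0, 1.5], [0, 0, 0], 75], [[0.5, 0, 1.5], [0, 0, 0], 75], [[0.5, 0, -30], [0, 0, 0], 75], [[0.5, 0, -70], [0, 0, 0], 75], [[0.5, 0, -90], [0, 0, 0], 75], [[0.5, 0, -90], [0, 0, 0], 75], [[0.5, 0, -90], [0, 0, 0], 75]])

```text
time: 9.23
ee_pos: [0.6609, -0.0659, 0.113]
tool_rot: [0.0, 1.0, -0.032, 0.001]
wrist_force: [-0.8, -0.4, -0.7]
opening: 0.0663
```

```bash
python3 - <<'E'
from h import *
o=get_obs();print(o["ee_pos"],o["opening"],delta([.4865,.091,.112],-3.6),delta([.4815,.2415,.112],-3.6))
E
```

```text
[ 0.66086494 -0.06585239  0.11301611] 0.0662809693074915 (array([-183.9, -145.5,    0.5]), array([ 0.01, -0.17, -0.02])) (array([-198.4, -295.4,    0.4]), array([ 0.01, -0.17, -0.02]))
```

Next pale.

Request:
carry_out(increments=[[[-183, -145.5, 0], [0, 0, 0], 75], [[-183, -145.5, 0], [0, 0, 0], 75], [[-183, -145.5, 0], [0, 0, 0], 75], [[-183, -145.5, 0], [0, 0, 0], 75], [[-183, -145.5, 0], [0, 0, 0], 75], [[-183, -145.5, 0], [0, 0, 0], 75], [[-183, -145.5, 0], [0, 0, 0], 75], [[-183, -145.5, 0], [0, 0, 0], 75], [[-183, -145.5, 0], [0, 0, 0], 75], [[-183, -145.5, 0], [0, 0, 0], 75]])

```text
time: 10.07
ee_pos: [0.4873, 0.0897, 0.1109]
tool_rot: [0.0, 0.999, -0.033, -0.0]
wrist_force: [-0.5, 0.7, 0.3]
opening: 0.0664
```

```bash
python3 - <<'E'
from h import *
for i in range(3): c=capture("wrist")
o=get_obs();print(o["ee_pos"],o["opening"],proj(c,[.4867,.0911,.03]))
cv2.imwrite("pics/w6.png",cv2.convertScaleAbs(c["color"][:,:,::-1],alpha=1.1)); np.savez("w6",**c)
blobs(c,(20,40,60),(40,255,255))
E
```

```text
[0.48712851 0.08992903 0.1111579 ] 0.06645801168030259 [253.17777045 199.28334251]
[ 233  171   46   48 1705] [255.6 194.6] [0.4891 0.0953]
[390 270  18  59 364] [400.8 303.4] [ 0.6223 -0.0217]
[101 277  18  52 359] [106.7 306.4] [ 0.3379 -0.0065]
```

View pics/w6.png

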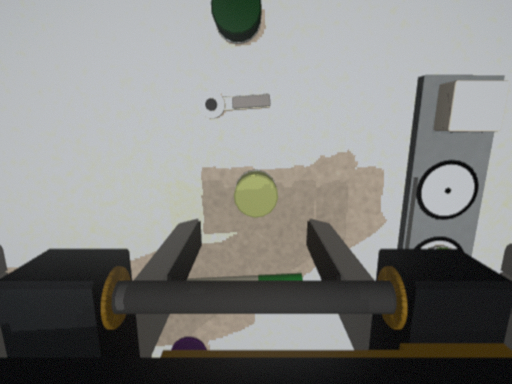

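Request:
carry_out(increments=[[[2.1, -4.2, 40], [0, 0, 0], 75], [[2.1, -4.2, 75], [0, 0, 0], 75], [[2.1, -4.2, 95], [0, 0, 0], 75], [[2.1, -4.2, 103], [0, 0, 0], 75], [[2.1, -4.2, 103], [0, 0, 0], 75], [[2.1, -4.2, 103], [0, 0, 0], 75], [[2.1, -4.2, 103], [0, 0, 0], 220], [[2.1, -4.2, 103], [0, 0, 0], 220], [[2.1, -4.2, 103], [0, 0, 0], 220], [[2.1, -4.2, 103], [0, 0, 0], 220], [[2.1, -4.2, 103], [0, 0, 0], 220], [[2.1, -4.2, 103], [0, 0, 0], 220]])

```text
time: 11.22
ee_pos: [0.4894, 0.0951, 0.0092]
tool_rot: [-0.0, 1.0, -0.032, 0.001]
wrist_force: [-0.7, -0.2, 6.6]
opening: 0.0393
```

```bash
python3 - <<'E'
from h import *
o=get_obs();print(o["ee_pos"],o["opening"])
print(delta([.6695,.0836,.09],-3.6))
E
```

```text
[0.48940768 0.09508835 0.00922509] 0.03929022230317678
(array([ 1.806e+02,  1.000e-01, -8.050e+01]), array([-0.02, -0.08, -0.02]))
```

Request:
carry_out(increments=[[[0, 0, -30], [0, 0, 0], 220], [[20, 0, -65], [0, 0, 0], 220], [[60, 0, -75], [0, 0, 0], 220], [[100, 0, -75], [0, 0, 0], 220], [[138, 0, -75], [0, 0, 0], 220], [[165, 0, -75], [0, 0, 0], 220], [[180.5, 0, -75], [0, 0, 0], 220], [[180.5, 0, -75], [0, 0, 0], 220], [[180.5, 0, -50], [0, 0, 0], 220], [[180.5, 0, -28], [0, 0, 0], 220], [[180.5, 0, -14], [0, 0, 0], 220], [[180.5, 0, -14], [0, 0, 0], 220]])

```text
time: 12.22
ee_pos: [0.6664, 0.0836, 0.02]
tool_rot: [0.0, 1.0, -0.031, -0.002]
wrist_force: [-0.9, -0.2, -0.8]
opening: 0.0394
```

```bash
python3 - <<'E'
from h import *
for i in range(4): c=capture("wrist")
o=get_obs();print(o["ee_pos"],o["opening"],c["origin"])
im=cv2.convertScaleAbs(c["color"][:,:,::-1],alpha=1.1)
cv2.imwrite("pics/w7.png",cv2.resize(im[60:290,180:330],None,fx=2.6,fy=2.6,interpolation=cv2.INTER_CUBIC)); np.savez("w7",**c)
E
```

```text
[0.66905558 0.08386604 0.02323422] 0.03931343838804332 [0.67263068 0.14982511 0.2010462 ]
```

View pics/w7.png

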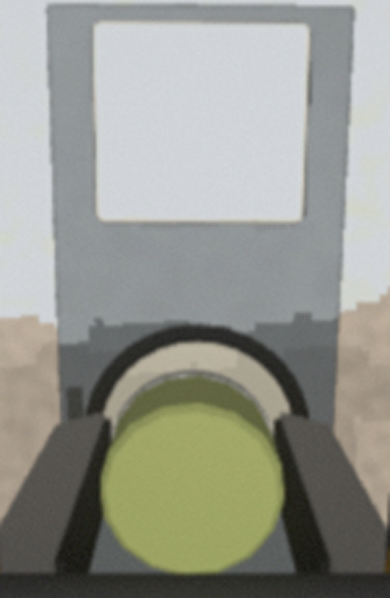

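Request:
carry_out(increments=[[[0.7, -0.6, 1.7], [0, 0, 0], 220], [[0.7, -0.6, 1.7], [0, 0, 0], 220], [[0.7, -0.6, 1.7], [0, 0, 0], 220], [[0.7, -0.6, 1.7], [0, 0, 0], 100], [[0.7, -0.6, 1.7], [0, 0, 0], 75], [[0.7, -0.6, 1.7], [0, 0, 0], 75], [[0.7, -0.6, 1.7], [0, 0, 0], 75], [[0.7, -0.6, -30], [0, 0, 0], 75], [[0.7, -0.6, -70], [0, 0, 0], 75], [[0.7, -0.6, -90], [0, 0, 0], 75], [[0.7, -0.6, -90], [0, 0, 0], 75], [[0.7, -0.6, -90], [0, 0, 0], 75]])

```text
time: 13.42
ee_pos: [0.6707, 0.0844, 0.114]
tool_rot: [-0.0, 0.999, -0.032, 0.001]
wrist_force: [-0.7, 0.4, -0.0]
opening: 0.0663
```

```bash
python3 - <<'E'
from h import *
c=dict(np.load("w6.npz")); blobs(c,(35,60,5),(90,255,60),amin=500)
o=get_obs();print(o["ee_pos"],o["opening"],delta([.484,.244,.112],-3.6))
E
```

```text
[ 212    0   49   36 1366] [236.6  14.3] [0.4835 0.2392]
[0.67065582 0.08435442 0.11404023] 0.06631278413605941 (array([-196.4, -147.5,    1.5]), array([-0.03, -0.17, -0.02]))
```

Request:
carry_out(increments=[[[-196, -147.5, 0], [0, 0, 0], 75], [[-196, -147.5, 0], [0, 0, 0], 75], [[-196, -147.5, 0], [0, 0, 0], 75], [[-196, -147.5, 0], [0, 0, 0], 75], [[-196, -147.5, 0], [0, 0, 0], 75], [[-196, -147.5, 0], [0, 0, 0], 75], [[-196, -147.5, 0], [0, 0, 0], 75], [[-196, -147.5, 0], [0, 0, 0], 75], [[-196, -147.5, 0], [0, 0, 0], 75], [[-196, -147.5, 0], [0, 0, 0], 75]])

```text
time: 14.25
ee_pos: [0.4843, 0.2421, 0.1118]
tool_rot: [0.001, 0.999, -0.033, -0.0]
wrist_force: [-0.3, -1.0, 0.3]
opening: 0.0664
```

```bash
python3 - <<'E'
from h import *
for i in range(3): c=capture("wrist")
o=get_obs();print(o["ee_pos"],o["opening"],proj(c,[.484,.244,.03]))
im=cv2.convertScaleAbs(c["color"][:,:,::-1],alpha=1.8)
cv2.imwrite("pics/w8.png",cv2.resize(im[140:250,190:320],None,fx=5,fy=5,interpolation=cv2.INTER_CUBIC)); np.savez("w8",**c)
blobs(c,(35,60,5),(90,255,70),amin=300)
E
```

```text
[0.48428541 0.24238507 0.11209292] 0.06672840155014244 [253.26527894 198.44314266]
[234 183  40  34 477] [256.4 203.2] [0.4865 0.2395]
```

View pics/w8.png

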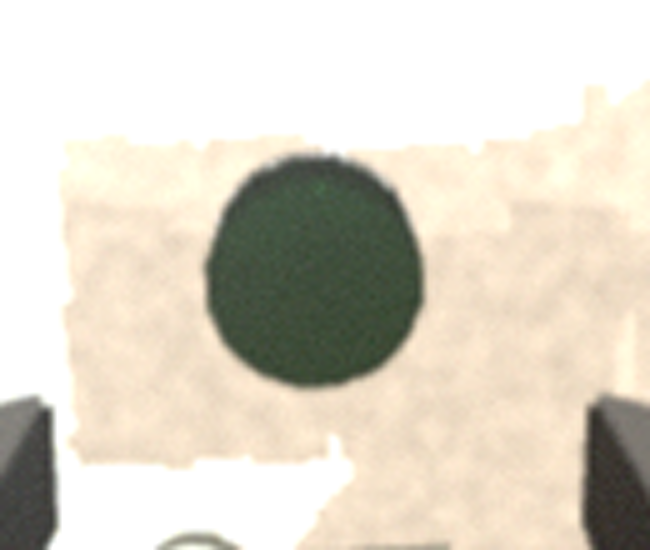

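Request:
carry_out(increments=[[[-0.2, -3.9, 40], [0, 0, 0], 75], [[-0.2, -3.9, 75], [0, 0, 0], 75], [[-0.2, -3.9, 95], [0, 0, 0], 75], [[-0.2, -3.9, 104], [0, 0, 0], 75], [[-0.2, -3.9, 104], [0, 0, 0], 75], [[-0.2, -3.9, 104], [0, 0, 0], 75], [[-0.2, -3.9, 104], [0, 0, 0], 220], [[-0.2, -3.9, 104], [0, 0, 0], 220], [[-0.2, -3.9, 104], [0, 0, 0], 220], [[-0.2, -3.9, 104], [0, 0, 0], 220], [[-0.2, -3.9, 104], [0, 0, 0], 220], [[-0.2, -3.9, 104], [0, 0, 0], 220]])

```text
time: 15.4
ee_pos: [0.4839, 0.2478, 0.0093]
tool_rot: [-0.0, 1.0, -0.032, 0.001]
wrist_force: [0.3, 0.0, 7.0]
opening: 0.0391
```

```bash
python3 - <<'E'
from h import *
o=get_obs();print(o["ee_pos"],o["opening"])
print(delta([.6552,-.1410,.1],-3.6))
E
```

```text
[0.4839111  0.24784636 0.00926502] 0.03909861295642777
(array([195.6, 377.2, -90.7]), array([-0.03, -0.06, -0.02]))
```

Request:
carry_out(increments=[[[0, 0, -35], [0, 0, 0], 220], [[0, 0, -75], [0, 0, 0], 220], [[15, 29, -95], [0, 0, 0], 220], [[33, 64, -95], [0, 0, 0], 220], [[51, 99, -95], [0, 0, 0], 220], [[69, 134, -95], [0, 0, 0], 220], [[87, 169, -95], [0, 0, 0], 220], [[105, 204, -95], [0, 0, 0], 220], [[123, 239, -95], [0, 0, 0], 220], [[141, 274, -95], [0, 0, 0], 220], [[159, 309, -95], [0, 0, 0], 220], [[175, 340, -95], [0, 0, 0], 220]])

```text
time: 16.4
ee_pos: [0.6369, -0.1059, 0.1032]
tool_rot: [0.0, 0.999, -0.032, -0.0]
wrist_force: [1.2, 0.6, -0.5]
opening: 0.039
```

Request:
carry_out(increments=[[[20.6, 37.2, 0], [0, 0, 0], 220], [[20.6, 37.2, 0], [0, 0, 0], 220], [[20.6, 37.2, 0], [0, 0, 0], 220], [[20.6, 37.2, 25], [0, 0, 0], 220], [[20.6, 37.2, 50], [0, 0, 0], 220], [[20.6, 37.2, 70], [0, 0, 0], 220], [[20.6, 37.2, 81], [0, 0, 0], 220], [[20.6, 37.2, 81], [0, 0, 0], 220], [[20.6, 37.2, 81], [0, 0, 0], 220]])

```text
time: 17.15
ee_pos: [0.6546, -0.1396, 0.0223]
tool_rot: [-0.0, 1.0, -0.031, -0.0]
wrist_force: [1.0, 0.7, -1.1]
opening: 0.0391
```

```bash
python3 - <<'E'
from h import *
for i in range(3): c=capture("wrist")
o=get_obs();print(o["ee_pos"],o["opening"],o["wrist_force"])
im=cv2.convertScaleAbs(c["color"][:,:,::-1],alpha=1.5)
cv2.imwrite("pics/w9.png",cv2.resize(im[60:290,180:330],None,fx=2.6,fy=2.6,interpolation=cv2.INTER_CUBIC)); np.savez("w9",**c)
E
```

```text
[ 0.65542089 -0.14060212  0.02330633] 0.03924057521444929 [ 0.20746541 -0.13763177 -1.31299941]
```

View pics/w9.png

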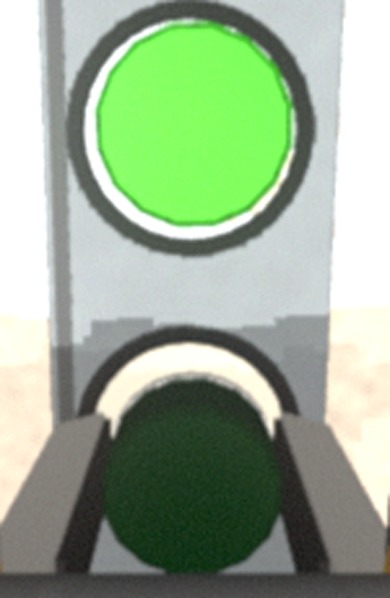

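```bash
python3 - <<'E'
from h import *
c=dict(np.load("w9.npz"))
def cr(u,v,z): return hit(c,180+u/2.6-.3,60+v/2.6-.3,z).round(4)
f=lambda *a:(cr(a[0],a[4],a[5])+cr(a[1],a[4],a[5]))/2
print("ring c x",(cr(68,128,.012)+cr(315,128,.012))/2,"y",(cr(191,1,.012)+cr(191,255,.012))/2)
print("mid x",(cr(97,124,.042)+cr(292,124,.042))/2,"y",(cr(194,22,.042)+cr(194,225,.042))/2)
print("ring d front",cr(190,326,.012),"band",cr(191,374,.0155),"top x",(cr(105,482,.044)+cr(281,482,.044))/2, cr(191,573,.044))
E
```

```text
ring c x [ 0.65965 -0.0653 ] y [ 0.65945 -0.0663 ]
mid x [ 0.6602  -0.06605] y [ 0.66005 -0.06645]
ring d front [ 0.6564 -0.1122] band [ 0.6559 -0.1235] top x [ 0.65535 -0.1399 ] [ 0.6536 -0.1614]
```

Request:
carry_out(increments=[[[-0.4, -0.8, 1.7], [0, 0, 0], 220], [[-0.4, -0.8, 1.7], [0, 0, 0], 220], [[-0.4, -0.8, 1.7], [0, 0, 0], 220], [[-0.4, -0.8, 1.7], [0, 0, 0], 100], [[-0.4, -0.8, 1.7], [0, 0, 0], 75], [[-0.4, -0.8, 1.7], [0, 0, 0], 75], [[-0.4, -0.8, 1.7], [0, 0, 0], 75], [[-0.4, -0.8, -30], [0, 0, 0], 75], [[-0.4, -0.8, -70], [0, 0, 0], 75], [[-0.4, -0.8, -110], [0, 0, 0], 75], [[-0.4, -0.8, -130], [0, 0, 0], 75], [[-0.4, -0.8, -130], [0, 0, 0], 75]])

```text
time: 18.3
ee_pos: [0.6584, -0.1407, 0.1587]
tool_rot: [0.001, 0.999, -0.032, 0.005]
wrist_force: [0.6, 0.5, -0.1]
opening: 0.0663
```

Request:
carry_out(increments=[[[-20, 35, -20], [0, 0, 0], 75], [[-40, 65, -40], [0, 0, 0], 75], [[-40, 65, -40], [0, 0, 0], 75], [[-40, 65, -40], [0, 0, 0], 75], [[-40, 65, -40], [0, 0, 0], 75], [[-40, 65, -40], [0, 0, 0], 75]])

```text
time: 18.8
ee_pos: [0.6106, -0.2008, 0.1915]
tool_rot: [-0.001, 1.0, -0.031, -0.001]
wrist_force: [0.2, 0.8, -0.2]
opening: 0.0665
```

```bash
python3 - <<'E'
from h import *
for i in range(3): c=capture("wrist")
o=get_obs();print(o["ee_pos"],o["time"])
im=cv2.convertScaleAbs(c["color"][:,:,::-1],alpha=1.3)
p=proj(c,[.6624,-.0288,.012]); print(p)
x=int(np.clip(p[0]-100,0,312)); print(x)
cv2.imwrite("pics/w10.png",cv2.resize(im[0:240,x:x+200],None,fx=2.5,fy=2.5,interpolation=cv2.INTER_CUBIC)); np.savez("w10",**c)
E
```

```text
[ 0.61075999 -0.20092726  0.19157243] 18.95
[292.42722084  20.43831637]
192
```

View pics/w10.png

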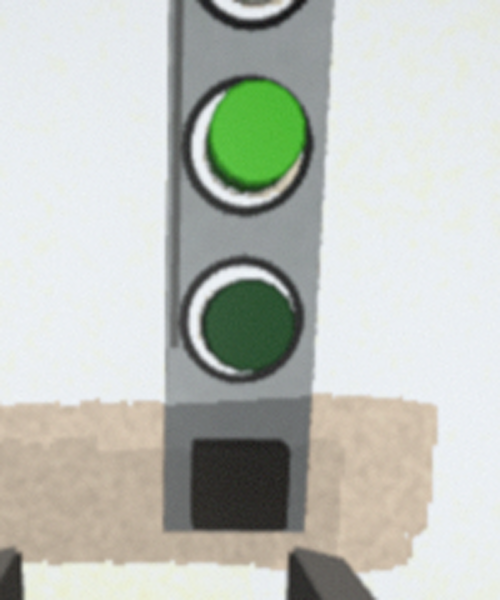

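```bash
python3 - <<'E'
from h import *
c=dict(np.load("w10.npz"))
def cr(u,v,z): return hit(c,192+u/2.5-.3,v/2.5-.3,z).round(4)
print("ring d",cr(242,319.5,.012),"dark",cr(248,325,.042)); print("ring c",cr(248,144,.012),"mid",cr(258,132,.042))
t=capture("top"); im=cv2.convertScaleAbs(t["color"][125:175,180:370][:,:,::-1],alpha=1.8)
cv2.imwrite("pics/top2.png",cv2.resize(im,None,fx=4,fy=4,interpolation=cv2.INTER_CUBIC)); np.savez("t2",**t)
E
```

```text
ring d [ 0.6544 -0.1405] dark [ 0.6535 -0.1425]
ring c [ 0.6596 -0.0654] mid [ 0.66  -0.067]
```

View pics/top2.png

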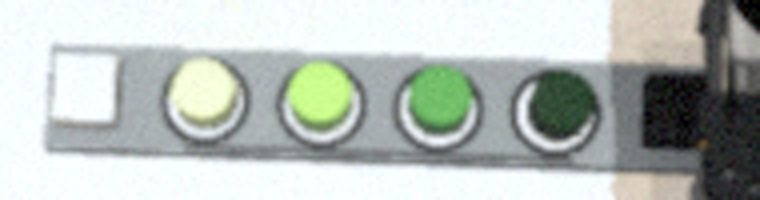

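Request:
carry_out(increments=[[[20, -40, 0], [0, 0, 0], 75], [[36, -80, 0], [0, 0, 0], 75], [[36, -120, 0], [0, 0, 0], 75], [[36, -160, 0], [0, 0, 0], 75], [[36, -200, 0], [0, 0, 0], 75], [[36, -215, 0], [0, 0, 0], 75], [[36, -215, 0], [0, 0, 0], 75], [[36, -215, 0], [0, 0, 0], 75], [[36, -215, 0], [0, 0, 0], 75]])

```text
time: 19.75
ee_pos: [0.66, 0.0073, 0.1921]
tool_rot: [0.001, 0.999, -0.032, -0.0]
wrist_force: [-0.3, -0.4, -0.2]
opening: 0.0666
```

```bash
python3 - <<'E'
from h import *
for i in range(3): c=capture("wrist")
p=proj(c,[.6695,.0836,.012]); print(p,get_obs()["ee_pos"])
x,y=int(p[0]-60),int(p[1]-50)
print(x,y); im=cv2.convertScaleAbs(c["color"][:,:,::-1],alpha=1.1)
cv2.imwrite("pics/w11.png",cv2.resize(im[y:y+110,x:x+120],None,fx=5,fy=5,interpolation=cv2.INTER_CUBIC)); np.savez("w11",**c)
E
```

```text
[257.70342202 113.8528989 ] [0.65996686 0.00689941 0.19233908]
197 63
```

View pics/w11.png

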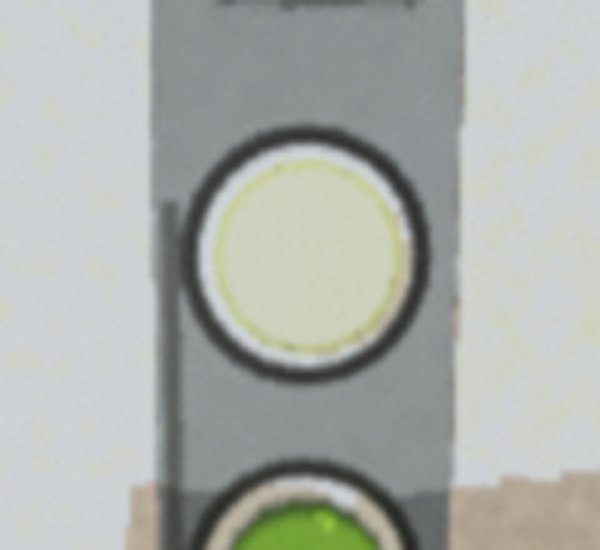

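```bash
python3 - <<'E'
from h import *
c=dict(np.load("w11.npz"))
cr=lambda u,v,z: hit(c,197+u/5-.4,63+v/5-.4,z).round(4)
print(cr(306,254.5,.012),cr(312,257,.042))
o=get_obs(); print(o["time"],abs(o["qd"]).max()); close_job()
E
```

```text
[0.6696 0.084 ] [0.6704 0.0825]
19.9 0.007877960569373347
the job is handed in; nothing more can be done
```

The four standards are standing on the rail, released, one on each ring mark, and I handed the job in at 19.9 s. From the white block to the black block they run pale (a), light (b), mid (c), dark (d). I left the purple and blue look-alikes where they were, and the gripper was clear of everything at hand-in.

Offset of each puck centre from its ring centre, from my last wrist-camera measurements after release:

| Standard | Mark | Offset |
|---|---|---|
| pale | a | about 1.7 mm |
| light | b | about 0.6 mm |
| mid | c | about 0.6 mm close up, 1.6 mm from further away |
| dark | d | about 2.2 mm |

**Disagreements between checks:**
- **Mid:** its two readings differ by about 1 mm.
- **Marks:** the top camera put them up to about 3 mm away in x from the wrist camera. I went by the wrist camera, because its close-up view of the first held puck agreed with the arm's own position to about 0.5 mm.
- **Final top view:** it showed all four pucks upright and in the right order. It also put the pale puck about 1.6 mm off its mark, in line with the wrist reading.

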